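# Change over the UV sterilising drawer

### The arm

A 6-joint arm with a two-finger parallel gripper is mounted at the origin on the work surface. World frame = base frame: x ahead of the robot, y to its left, z up, the work surface at z = 0. Lengths are in m, angles in degrees, forces in N, time in s.
With the tool pointing down it reaches from about 0.325 to 0.85 m from the base axis. Payload 15.5 kg.
Tool frame: the origin (TCP) lies midway between the tips of the shut fingers; the grasp point (between the pads) lies 19 mm behind it; y points along the fingers, x is the direction in which the jaws open and shut, and the axes are right-handed (so a half turn about y gives the same grasp; the last joint's range is limited). The gripper opens to 91 mm and grips with 3 to 60 N. Pads are 32 mm wide; open, the fingers measure 118 mm over their backs; the gripper's body (76 mm by 178 mm) begins 60 mm behind the grasp point.
Start: joints at [60.533, 28.281, 77.091, -0, 74.628, -5.472], TCP at [0.254, 0.571, 0.214] pointing down, gripper open.
Joint ranges: [-166.48, 166.48], [-47.26, 123.95], [12.59, 153.08], [-70.14, 250.14], [6.76, 159.57], [-176.63, 176.63]. Speed limits (degrees/s): [108.29, 108.29, 147.25, 172.46, 172.46, 172.46].

### API

Orientations are given as a 3x3 rotation matrix whose columns are the frame's x, y, z axes.
In Python, from bench import ctrl gives the robot as it stands. The module is installed in compiled form; this text tells all that it offers. Calls block until the motion is done:
- ctrl.goto(position, orientation): joint-space move of the TCP to a pose.
- ctrl.move_l(position, vel=0.15, ori=None, contact_N=None): straight line of the TCP; ori=None keeps the orientation; vel is the mean speed in m/s. With contact_N (N) it stops when the force on the tool has changed by that much, and returns True; else False.
- ctrl.movej(angles): joint-space move.
- ctrl.command_gripper(opening): opening from 0.0 (shut) to 1.0 (fully open); the grip force is fixed at half the most; returns when the fingers have stopped.
- ctrl.sleep(seconds).
- ctrl.ik(position, orientation): joint angles nearest the present ones, or None.
- ctrl.read_camera(name): name is "side" or "top" or "wrist"; returns the picture (480x640x3 uint8, blue, green, red); there is no depth.
- ctrl.camera_params(name): a dict with "fx", "fy", "cx", "cy" (pixels), "D" ([k1, k2, p1, p2, k3] as OpenCV has them; the pictures are not rectified), "pose" (4x4, takes a point from camera to world coordinates); the wrist camera has in their place "T_tool_cam" (4x4, takes a point from camera to tool coordinates, whose origin is the TCP and whose axes are the tool frame's). Camera axes: x right, y up, looking along -z (the intrinsics and any distortion apply to the point x, -y, -z); pixel columns grow to the right and rows downward; lengths in m; the calibration is good to about 2 mm. A picture is of the moment at which its call begins: read the wrist's pose just before it. camera_params takes no time and is no camera call.
A pose or a line that the arm cannot do raises ctrl.MotionError and nothing moves.
- ctrl.sign_off(): hands the job in, once; it reports no verdict.
Readings, each from a call of its own:
- ctrl.current_t(): time.
- ctrl.current_q(): joint angles.
- ctrl.current_dq(): joint speeds.
- ctrl.current_effort(): joint torques, N m.
- ctrl.current_tool_pos(): TCP position.
- ctrl.current_eef_rot(): TCP orientation.
- ctrl.current_contact_force(): force on the tool from outside, world axes, zero at the start.
- ctrl.current_wrist_torque(): the same for the moment, N m.
- ctrl.current_grip_width(): opening from 0.0 (shut) to 1.0 (fully open).
Only numpy, scipy, OpenCV 4.12 (cv2) and the standard library are available. Lean on these libraries where they do the work, as an engineer would, in place of code of your own. Each camera call takes 0.05 s, during which the arm holds its last target.

### The job

The UV cabinet has finished its cycle: turn its timer knob back until the pointer reads zero, and only then pull the drawer out to its stop. Move every green-lidded box from the drawer to the white-rimmed steel plate, lay every orange-lidded box in the drawer, in a single layer, and push the drawer fully home, with the timer still at zero. Leave the jar, the waste pot and the tube rack where they are.

Things in the scene. Friction and masses are not known exactly. Their poses are not given: they have to be found in the camera images.
- cabinet: white steel UV sterilising cabinet fixed on the bench, 300 (x) x 290 (y) x 130 mm high; origin: centre of its underside; its front with the blue drawer faces its own -x, towards the robot
- drawer (a joint): how far the cabinet's only drawer is pulled out, m: 0 = fully home, 0.15 = at its stop. Slides along the cabinet's -x; about 2 N of friction, stays where it is left
- drawer_handle (a point): middle of the drawer's steel bar handle: a round bar 11 mm thick, 120 mm long along the cabinet's y, 40 mm clear of the blue front to its axis (34 mm gap), 28 mm below the cabinet's top; nothing above it; moves with the drawer
- drawer_in (a point): centre of the drawer's inner floor; moves with the drawer, axes as the cabinet's (x into the cabinet). Inside 238 (x) x 248 (y) mm; above this floor the walls reach 45 mm, the front panel 54 mm, the cabinet's top face 67 mm. With the drawer at its stop only x = -0.119 to +0.025 m in this frame is open to the sky, the rest is under the cabinet's top
- console: grey timer console, 90 x 110 x 40 mm high, standing fixed on the cabinet's top near its front edge, left or right of the middle; origin: centre of its underside; on its top a white dial with 12 marks, the thick red mark on its own -x side (towards the robot) is zero
- timer (a joint): angle of the timer knob, rad: 0 = yellow pointer at the red zero mark; grows clockwise seen from above, so turn counter-clockwise to bring it down. Found between 1.0 and 2.6. No stop or click at zero: it can be overshot to -1.0
- timer_grip (a point): on the knob's axis (vertical), at the height to grip, 30 mm above the dial. Black knob: disc 60 mm across, 8 mm thick, on it an upright bar 56 mm long, 14 mm wide, up to 40 mm above the dial; this point's -x points along the bar to the pointer's end; friction 0.04 N m, stays where it is left
- red_mat: red mat, 280 (x) x 210 (y) x 4 mm, fixed on the bench left or right of the cabinet, where the orange-lidded boxes wait; origin: centre of its underside
- white_mat: white-rimmed steel plate, 280 (x) x 210 (y) x 4 mm, flat, fixed on the bench on the other side: the clean place for the sterile boxes; origin: centre of its underside
- orange0: a lidded tube box, 100 x 34 x 36 mm, about 130 g: white lower half, orange lid; waiting on the red mat, or absent; two or three are present. Rigid and plain-sided, grip it across its 34 mm width; nothing inside can spill; origin: centre of its underside, x along its length
- orange0_center (a point): the middle of box orange0
- orange1: a lidded tube box, 100 x 34 x 36 mm, about 130 g: white lower half, orange lid; waiting on the red mat, or absent; two or three are present. Rigid and plain-sided, grip it across its 34 mm width; nothing inside can spill; origin: centre of its underside, x along its length
- orange1_center (a point): the middle of box orange1
- orange2: a lidded tube box, 100 x 34 x 36 mm, about 130 g: white lower half, orange lid; waiting on the red mat, or absent; two or three are present. Rigid and plain-sided, grip it across its 34 mm width; nothing inside can spill; origin: centre of its underside, x along its length
- orange2_center (a point): the middle of box orange2
- green0: a lidded tube box, 100 x 34 x 36 mm, about 130 g: white lower half, green lid; sterile, in the drawer at the start, or absent; one or two are present. Rigid and plain-sided, grip it across its 34 mm width; nothing inside can spill; origin: centre of its underside, x along its length. Not visible until the drawer is out
- green0_center (a point): the middle of box green0
- green1: a lidded tube box, 100 x 34 x 36 mm, about 130 g: white lower half, green lid; sterile, in the drawer at the start, or absent; one or two are present. Rigid and plain-sided, grip it across its 34 mm width; nothing inside can spill; origin: centre of its underside, x along its length. Not visible until the drawer is out
- green1_center (a point): the middle of box green1
- jar: closed glass jar with blue cap, 58 mm across, 85 mm high, on the cabinet's top beside the console; leave it alone; origin: centre of its underside
- waste_pot: yellow waste pot with red lid, 90 mm across, 103 mm high, on the bench, nearer the robot than the mat or plate; leave it alone; origin: centre of its underside
- tube_rack: white rack of capped tubes, 70 x 100 x 93 mm high, on the bench, nearer the robot than the mat or plate; leave it alone; origin: centre of its underside
Things that resemble listed ones, but are neither listed nor needed, are in the scene too. What is shaped like the orange0 but blue is not meant. Leave any black look-alike of the orange2 alone.

How it is judged:
By the outcome, as a careful person would: the job done as asked, in the order asked, and still so for the second after the job is handed in, with the robot touching nothing.
Of orange0, orange1, orange2 only 2 to 3 are there at a start; the rules pass over those that are not, and their reading is None.
Of green0, green1 only 1 to 2 are there at a start; the rules pass over those that are not, and their reading is None.
At some moment in a run one of orange0, orange1, orange2 may be knocked a few centimetres aside while the robot is not near it.
Once in a run the grip may slacken for a moment while it holds something.
It also fails if it takes over 210 s, if anything falls off the work surface, if the arm or the gripper's body presses on something with over 40 N, if the wrist force passes 120 N, or if a joint passes its speed limit or range.

## Working session

There is one attempt and no reset: what is moved stays moved. The work goes in short steps, each a Python script; the robot and the scene stay as the last script left them, time stands still between calls to the robot, and variables do not carry over. Pictures are saved under pics/ and viewed, and the job is handed in when it is done.

```bash
mkdir -p pics
cat > h.py <<'E'
import numpy as np, cv2
from bench import ctrl
def snap(cam,fn,crop=None,scale=1):
    im=np.array(ctrl.read_camera(cam))
    cv2.imwrite('pics/'+fn+'_raw.png',im)
    if crop: 
        a,b,c,d=crop; im=im[b:d,a:c]
    if scale!=1: im=cv2.resize(im,None,fx=scale,fy=scale,interpolation=cv2.INTER_CUBIC)
    cv2.imwrite('pics/'+fn+'.png',im)
def pose(cam,T=None):
    p=ctrl.camera_params(cam)
    if cam=='wrist':
        if T is None:
            T=np.eye(4);T[:3,:3]=np.array(ctrl.current_eef_rot());T[:3,3]=ctrl.current_tool_pos()
        return p,T@np.array(p['T_tool_cam'])
    return p,np.array(p['pose'])
def px2w(cam,uv,z,T=None):
    p,M=pose(cam,T)
    K=np.array([[p['fx'],0,p['cx']],[0,p['fy'],p['cy']],[0,0,1.]])
    n=cv2.undistortPoints(np.array(uv,float).reshape(-1,1,2),K,np.array(p['D'],float)).reshape(-1,2)
    d=np.c_[n[:,0],-n[:,1],-np.ones(len(n))]@M[:3,:3].T
    o=M[:3,3]
    z=np.broadcast_to(z,(len(d),))
    return o+d*((z-o[2])/d[:,2])[:,None]
def w2px(cam,X,T=None):
    p,M=pose(cam,T)
    K=np.array([[p['fx'],0,p['cx']],[0,p['fy'],p['cy']],[0,0,1.]])
    q=(np.array(X,float).reshape(-1,3)-M[:3,3])@M[:3,:3]
    q=q*[1,-1,-1]
    return cv2.projectPoints(q,np.zeros(3),np.zeros(3),K,np.array(p['D'],float))[0].reshape(-1,2)
E
python3 - <<'E'
from h import *
for c in('top','side','wrist'):
    snap(c,c+'0'); print(c,ctrl.camera_params(c))
print(ctrl.current_t(),ctrl.current_tool_pos(),ctrl.current_eef_rot())
E
```

```text
top {'fx': 602.4505801121879, 'fy': 602.4505801121879, 'cx': 321.10498420163907, 'cy': 232.24824549168332, 'D': array([-0.0824302,  0.       ,  0.       ,  0.       ,  0.       ]), 'pose': array([[-0.00531471,  0.98312104, -0.18287915,  0.27815337],
       [-0.99998055, -0.00462799,  0.0041816 , -0.03858419],
       [ 0.00326466,  0.18289782,  0.98312651,  1.47287963],
       [ 0.        ,  0.        ,  0.        ,  1.        ]])}
side {'fx': 545.570212923486, 'fy': 545.570212923486, 'cx': 316.9025969952649, 'cy': 239.4066730362419, 'D': array([0.03951324, 0.        , 0.        , 0.        , 0.        ]), 'pose': array([[ 0.92119318,  0.21998699, -0.32094993,  0.13364505],
       [-0.38910115,  0.51687995, -0.76251912, -0.9880712 ],
       [-0.00185171,  0.8273094 ,  0.56174347,  0.83186898],
       [ 0.        ,  0.        ,  0.        ,  1.        ]])}
wrist {'fx': 352.9669684593005, 'fy': 352.9669684593005, 'cx': 318.6913317380789, 'cy': 234.31622685615886, 'D': array([-0.02302912,  0.        ,  0.        ,  0.        ,  0.        ]), 'T_tool_cam': array([[ 9.99999115e-01, -4.95355430e-04,  1.23479730e-03,
        -1.06650919e-03],
       [ 1.32022330e-03,  2.54596482e-01, -9.67046477e-01,
        -1.71223847e-01],
       [ 1.64656675e-04,  9.67047251e-01,  2.54596911e-01,
         7.03530207e-02],
       [ 0.00000000e+00,  0.00000000e+00,  0.00000000e+00,
         1.00000000e+00]])}
0.15 [0.25403062 0.57073006 0.21346818] [[ 4.06685330e-01 -4.61443446e-04 -9.13568185e-01]
 [ 9.13567814e-01 -8.28199806e-04  4.06685583e-01]
 [-9.44279390e-04 -9.99999551e-01  8.47431686e-05]]
```

View pics/top0.png

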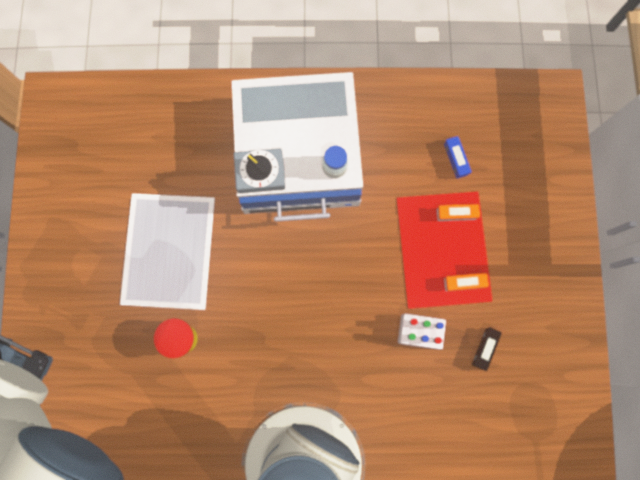

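View pics/side0.png

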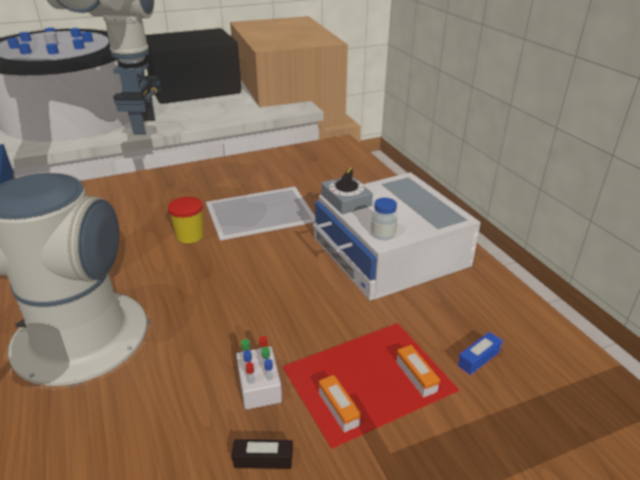

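View pics/wrist0.png

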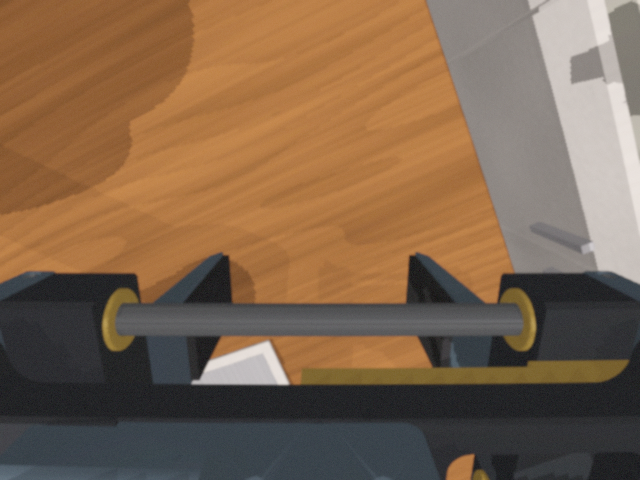

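The top view shows the cabinet around (297,140), the console dial at (259,168) and the jar at (335,160). The white plate is at (168,250) and the red mat at (445,248), with orange boxes at (459,212) and (467,282). The look-alikes are blue at (458,157) and black at (487,349), and both stay where they are. I'll enlarge these areas.

Run:
```python
import cv2
im=cv2.imread('pics/top0_raw.png')
cv2.imwrite('pics/c1.png',cv2.resize(im[65:225,225:370],None,fx=5,fy=5,interpolation=cv2.INTER_CUBIC)[:, :][200:800])
cv2.imwrite('pics/c2.png',cv2.resize(im[185:315,390:500],None,fx=4.5,fy=4.5,interpolation=cv2.INTER_CUBIC))
s=cv2.imread('pics/side0_raw.png')
cv2.imwrite('pics/c3.png',cv2.resize(s[160:300,300:480],None,fx=4.2,fy=4.2,interpolation=cv2.INTER_CUBIC))
```

```text
(no output)
```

View pics/c1.png

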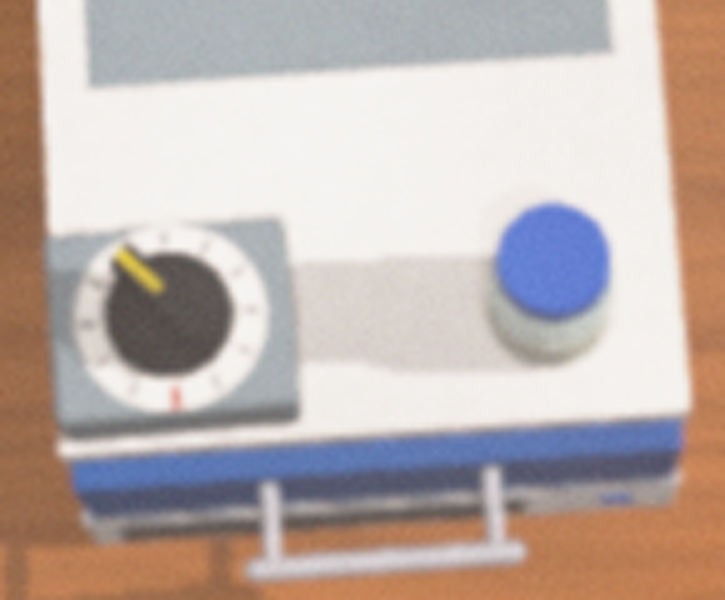

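View pics/c2.png

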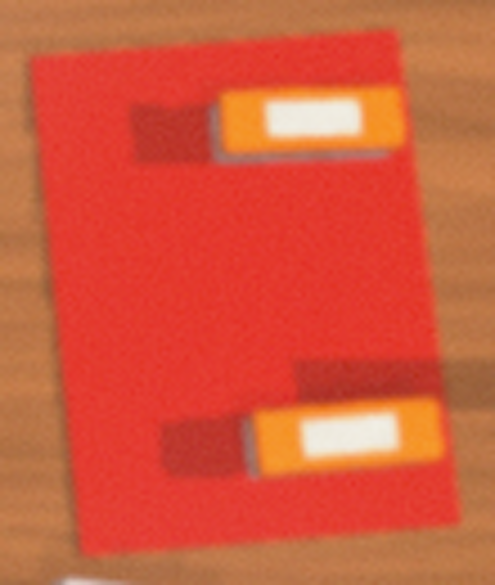

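View pics/c3.png

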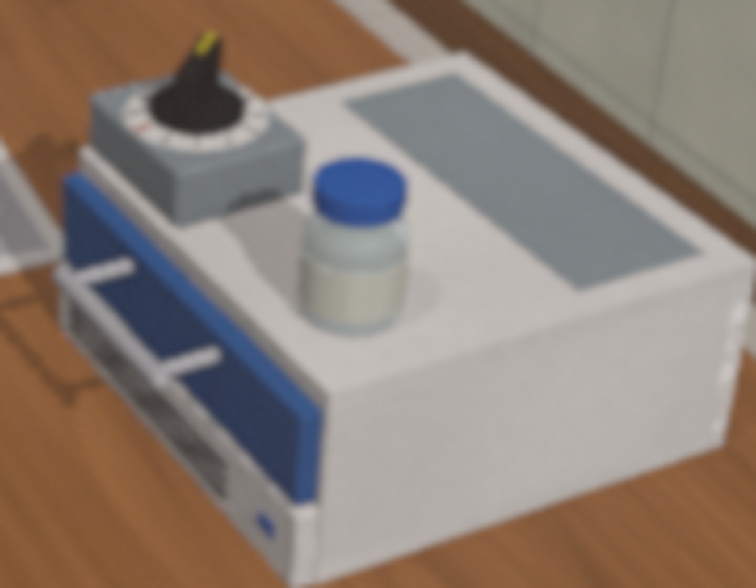

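Run:
```python
from h import *
c=lambda a:[(225+x/5,105+y/5) for x,y in a]
k=px2w('top',c([(58,450),(690,412)])+[(233,80),(353,73.5)],.13);print('cab',k, np.linalg.norm(k[0]-k[1]),np.linalg.norm(k[0]-k[2]))
print('dialc,red',px2w('top',c([(171,316),(176,398)]),.17))
print('console top corners',px2w('top',c([(48,238),(282,218),(298,418),(62,436)]),.17))
print('ptr tip/in',px2w('top',c([(117,250),(160,290)]),.21))
print('jar',px2w('top',c([(553,262)]),.215))
print('handle',px2w('top',c([(248,572),(523,552)]),.102))
m=lambda a:[(390+x/4.5,185+y/4.5) for x,y in a]
print('or0',px2w('top',m([(222,90),(404,87),(402,146),(222,153)]),.04))
print('or1',px2w('top',m([(255,411),(440,398),(443,459),(257,475)]),.04))
print('mat',px2w('top',m([(30,58),(396,30),(460,522),(82,555)]),.004))
print('plate',px2w('top',[(132,194),(214,197),(205,310),(120,305)],.004))
print('pot',px2w('top',[(174,338)],.103),'rack',px2w('top',[(402,315),(446,318),(443,349),(400,345)],.06))
```

```text
cab [[ 0.61589679  0.14935719  0.13      ]
 [ 0.63249442 -0.14128177  0.13      ]
 [ 0.8999624   0.16481644  0.13      ]
 [ 0.91508997 -0.1228971   0.13      ]] 0.2911124917076526 0.284485957376954
dialc,red [[0.66758346 0.09422667 0.17      ]
 [0.62946911 0.09141601 0.17      ]]
console top corners [[0.70464081 0.15052522 0.17      ]
 [0.71340049 0.04466777 0.17      ]
 [0.61994506 0.03679049 0.17      ]
 [0.61225793 0.14210987 0.17      ]]
ptr tip/in [[0.68583059 0.11429379 0.21      ]
 [0.66745885 0.09513868 0.21      ]]
jar [[ 0.67774244 -0.076373    0.215     ]]
handle [[ 0.56404707  0.06351987  0.102     ]
 [ 0.57294587 -0.06439448  0.102     ]]
or0 [[ 0.61122545 -0.33466122  0.04      ]
 [ 0.61262854 -0.43494297  0.04      ]
 [ 0.57971446 -0.43201876  0.04      ]
 [ 0.57619972 -0.33317477  0.04      ]]
or1 [[ 0.43574992 -0.34519971  0.04      ]
 [ 0.44193994 -0.44534928  0.04      ]
 [ 0.4092582  -0.44525252  0.04      ]
 [ 0.40162676 -0.34488277  0.04      ]]
mat [[ 0.63827635 -0.23508253  0.004     ]
 [ 0.6539207  -0.44219907  0.004     ]
 [ 0.37812044 -0.4630787   0.004     ]
 [ 0.36222223 -0.25565562  0.004     ]]
plate [[0.65203103 0.43289058 0.004     ]
 [0.64276269 0.22386311 0.004     ]
 [0.36046705 0.23843672 0.004     ]
 [0.37253859 0.4484904  0.004     ]]
pot [[0.29203379 0.28852215 0.103     ]] rack [[ 0.34363075 -0.23235849  0.06      ]
 [ 0.33571917 -0.33545033  0.06      ]
 [ 0.26429812 -0.32575902  0.06      ]
 [ 0.27451679 -0.22589344  0.06      ]]
```

```bash
cat >> h.py <<'E'
def Rd(deg):
    a=np.deg2rad(deg);c,s=np.cos(a),np.sin(a)
    return np.array([[c,0,-s],[s,0,c],[0,-1,0]])
E
python3 - <<'E'
from h import *
for a in (138,274.6,-42,94.6,-86,0,90):
    for z in(.3,.181):
        q=ctrl.ik([.6676,.0942,z],Rd(a)); print(a,z,None if q is None else np.round(q,1))
E
```

```text
138 0.3 [   3.    29.    62.1   -0.    88.8 -135. ]
138 0.181 [   3.    34.    71.8   -0.    74.3 -135. ]
274.6 0.3 [ 3.  29.  62.1 -0.  88.8 88.4]
274.6 0.181 [ 3.  34.  71.8 -0.  74.3 88.4]
-42 0.3 [ 3.  29.  62.1 -0.  88.8 45. ]
-42 0.181 [ 3.  34.  71.8 -0.  74.3 45. ]
94.6 0.3 [  3.   29.   62.1  -0.   88.8 -91.6]
94.6 0.181 [  3.   34.   71.8  -0.   74.3 -91.6]
-86 0.3 [ 3.  29.  62.1 -0.  88.8 89. ]
-86 0.181 [ 3.  34.  71.8 -0.  74.3 89. ]
0 0.3 [ 3.  29.  62.1 -0.  88.8  3. ]
0 0.181 [ 3.  34.  71.8 -0.  74.3  3. ]
90 0.3 [  3.   29.   62.1  -0.   88.8 -87. ]
90 0.181 [  3.   34.   71.8  -0.   74.3 -87. ]
```

Run:
```python
from h import *
ctrl.goto([.40,.15,.34],Rd(0))
ctrl.goto([.6676,.0942,.34],Rd(-42))
print(ctrl.current_t(),ctrl.current_tool_pos(),w2px('wrist',[[.6676,.0942,.17],[.6676,.0942,.21],[.6858,.1143,.21],[.6295,.0914,.17]]))
snap('wrist','w1')
```

```text
2.9 [0.6668446  0.09490906 0.34020123] [[318.13644727 215.29428348]
 [318.04434684 224.6209515 ]
 [318.19035934 193.84648471]
 [291.82547296 242.08162792]]
```

View pics/w1.png

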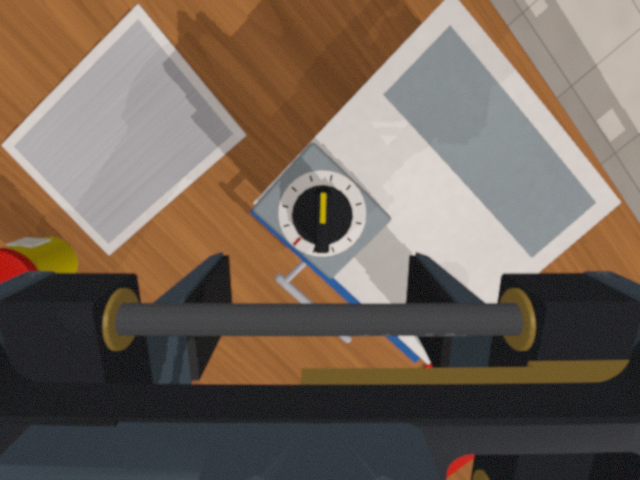

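Run:
```python
import cv2
im=cv2.imread('pics/w1_raw.png')
cv2.imwrite('pics/c4.png',cv2.resize(im[155:275,250:395],None,fx=5,fy=5,interpolation=cv2.INTER_CUBIC))
```

```text
(no output)
```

View pics/c4.png

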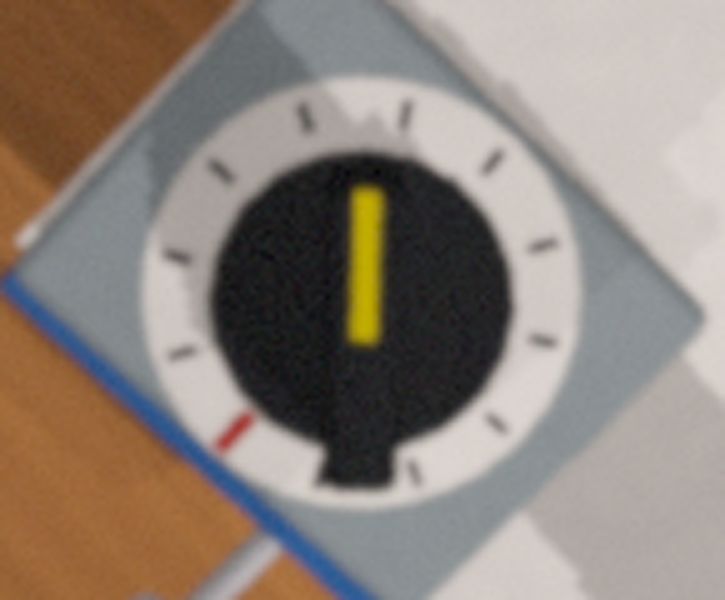

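Run:
```python
from h import *
c=lambda a:[(250+x/5,155+y/5) for x,y in a]
P=px2w('wrist',c([(361,291),(235,431),(493,162)]),.17);print(P)
marks=[(306,117),(405,115),(493,162),(543,244),(543,341),(497,424),(415,472),(235,431),(181,352),(177,257),(221,171)]
M=px2w('wrist',c(marks),.17)
A=np.c_[2*M[:,:2],np.ones(len(M))];s=np.linalg.lstsq(A,(M[:,:2]**2).sum(1),rcond=None)[0];print('circle',s[:2],np.sqrt(s[2]+s[0]**2+s[1]**2))
ang=np.rad2deg(np.arctan2(M[:,1]-s[1],M[:,0]-s[0]))%360;print(ang)
print('zero mod30',[round((a+15)%30-15,1) for a in ang])
Y=px2w('wrist',c([(368,187),(363,343),(361,465)]),.21);print(Y)
d=Y[0]-Y[1];print('ptr',np.rad2deg(np.arctan2(d[1],d[0])))
```

```text
[[0.67190253 0.093133   0.17      ]
 [0.6338865  0.08863751 0.17      ]
 [0.70787998 0.09506676 0.17      ]]
circle [0.67079499 0.0918144 ] 0.03725704825832586
[ 64.7924041   35.18607588   5.0120245  335.46725868 305.05584154
 275.13149621 245.25994207 184.91959801 154.66353488 124.87876191
  95.12494884]
zero mod30 [np.float64(4.8), np.float64(5.2), np.float64(5.0), np.float64(5.5), np.float64(5.1), np.float64(5.1), np.float64(5.3), np.float64(4.9), np.float64(4.7), np.float64(4.9), np.float64(5.1)]
[[0.68999422 0.11218513 0.21      ]
 [0.67107531 0.09224772 0.21      ]
 [0.65591631 0.07577554 0.21      ]]
ptr 46.501488359183114
```

Run:
```python
from h import *
p=np.array([.6702,.0925,.24])
ctrl.goto(p,Rd(-43.5))
print(ctrl.move_l([p[0],p[1],.183],vel=.08,contact_N=8), ctrl.current_tool_pos())
ctrl.command_gripper(0.0)
print('w',ctrl.current_grip_width(),ctrl.current_contact_force(),ctrl.current_wrist_torque())
t=ctrl.current_tool_pos()
for a in (0,50,95.05):
    ctrl.goto([p[0],p[1],.183],Rd(a)); print(a,ctrl.current_t(),ctrl.current_grip_width(),np.round(ctrl.current_contact_force(),1),np.round(ctrl.current_wrist_torque(),2))
R=np.array(ctrl.current_eef_rot());print(np.rad2deg(np.arctan2(R[1,0],R[0,0])),ctrl.current_tool_pos())
```

```text
False [0.67054305 0.09248742 0.18351182]
w 0.14953476719108696 [-5.06176671  4.68900453  3.05811052] [0.76253921 0.98340505 0.05818262]
0 6.2417 0.15301518075778117 [ 4.3  3.  -3.4] [ 0.54 -0.85  0.03]
50 7.1167 0.15110562327263133 [11.9  8.2 -8.8] [ 1.52 -2.44  0.06]
95.05 7.9167 0.15032746587235477 [ 15.1  16.9 -10.5] [ 3.12 -2.81  0.04]
94.94355327438846 [0.67217893 0.09456855 0.18310014]
```

Run:
```python
from h import *
ctrl.sleep(.3)
ctrl.command_gripper(0.45)
ctrl.move_l([.6702,.0925,.25],vel=.1)
ctrl.goto([.6702,.0925,.33],Rd(60))
ctrl.sleep(.3)
snap('wrist','w2',crop=(250,155,395,275),scale=5)
np.save('T2.npy',np.r_[ctrl.current_tool_pos(),np.array(ctrl.current_eef_rot()).ravel()])
print(ctrl.current_t())
```

```text
10.6417
```

View pics/w2.png

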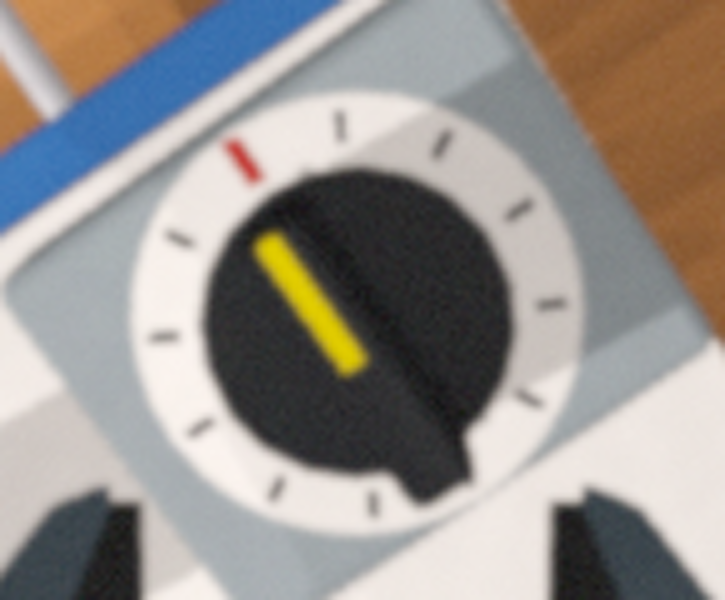

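Run:
```python
from h import *
c=lambda a:[(250+x/5,155+y/5) for x,y in a]
marks=[(243,161),(341,125),(443,145),(519,209),(551,303),(529,398),(374,502),(277,489),(201,427),(164,336),(180,239)]
M=px2w('wrist',c(marks),.17)
A=np.c_[2*M[:,:2],np.ones(len(M))];s=np.linalg.lstsq(A,(M[:,:2]**2).sum(1),rcond=None)[0];print('circle',s[:2])
ang=np.rad2deg(np.arctan2(M[:,1]-s[1],M[:,0]-s[0]))%360
print([round((a+15)%30-15,1) for a in ang],ang[0])
Y=px2w('wrist',c([(268,240),(353,368)]),.21);print(Y)
d=Y[0]-Y[1];print('ptr',np.rad2deg(np.arctan2(d[1],d[0]))%360)
```

```text
circle [0.67193089 0.09272309]
[np.float64(5.2), np.float64(4.7), np.float64(4.3), np.float64(4.9), np.float64(5.0), np.float64(5.1), np.float64(5.5), np.float64(5.4), np.float64(5.3), np.float64(5.1), np.float64(5.1)] 185.17543068013788
[[0.64520464 0.09078213 0.21      ]
 [0.67129485 0.09211551 0.21      ]]
ptr 182.9256442348533
```

```bash
cat >> h.py <<'E'
def pointer(fn,Tf=None):
    im=cv2.imread(fn).astype(int); b,g,r=im[...,0],im[...,1],im[...,2]
    m=((r-b>90)&(g-b>80)); m[:160]=0;m[270:]=0;m[:,:255]=0;m[:,390:]=0
    n,l,s,_=cv2.connectedComponentsWithStats(m.astype(np.uint8)); k=1+np.argmax(s[1:,4])
    v,u=np.nonzero(l==k); T=None
    if Tf is not None: T=np.eye(4);T[:3,3]=Tf[:3];T[:3,:3]=Tf[3:].reshape(3,3)
    w=px2w('wrist',np.c_[u,v],.21,T)[:,:2]
    vx,vy,x,y=cv2.fitLine(w.astype(np.float32)*1000,cv2.DIST_L2,0,.01,.01).ravel()
    return len(u),np.rad2deg(np.arctan2(vy,vx))%180,x,y
E
python3 - <<'E'
from h import *
print(pointer('pics/w2_raw.png',np.load('T2.npy')))
T=np.r_[[0.6668446,0.09490906,0.34020123],Rd(-42).ravel()]
print(pointer('pics/w1_raw.png',T))
E
```

```text
(195, np.float32(4.949405), np.float32(657.5652), np.float32(91.29174))
(170, np.float32(46.42087), np.float32(677.91705), np.float32(104.00311))
```

```bash
cat >> h.py <<'E'
def Rt(deg,tilt):
    # tool down at yaw deg, tilted so fingers lean to +tool-x side (body back towards -x)
    t=np.deg2rad(tilt);R=Rd(deg);x,y,z=R.T
    y2=np.cos(t)*y+np.sin(t)*x; x2=np.cos(t)*x-np.sin(t)*y
    return np.c_[x2,y2,z]
def saveT(fn): np.save(fn,np.r_[ctrl.current_tool_pos(),np.array(ctrl.current_eef_rot()).ravel()])
def loadT(fn):
    Tf=np.load(fn);T=np.eye(4);T[:3,3]=Tf[:3];T[:3,:3]=Tf[3:].reshape(3,3);return T
E
python3 - <<'E'
from h import *
ctrl.goto([.53,0,.30],Rd(3.5)); ctrl.sleep(.2)
saveT('T3.npy'); snap('wrist','w3'); print(ctrl.current_t())
for t in (10,15,20):
  for p in ([.568,0,.095],[.418,-.01,.095],[.418,-.01,.2],[.568,0,.2]):
    q=ctrl.ik(p,Rt(3.5,t));print(t,p,None if q is None else np.round(q,1))
E
```

```text
11.725
10 [0.568, 0, 0.095] [ -7.2  28.6 101.6   2.9  40.  -12.7]
10 [0.418, -0.01, 0.095] [-11.8  20.2 121.4   5.5  28.9 -19.9]
10 [0.418, -0.01, 0.2] [-11.8   8.1 113.1   3.5  49.2 -17.4]
10 [0.568, 0, 0.2] [ -7.2  20.1  95.    2.2  55.1 -11.8]
15 [0.568, 0, 0.095] [ -7.8  27.5 106.    5.5  31.9 -15.7]
15 [0.418, -0.01, 0.095] [-13.2  19.6 125.7  12.2  20.7 -27.6]
15 [0.418, -0.01, 0.2] [-13.2   6.2 117.    6.3  42.6 -20.8]
15 [0.568, 0, 0.2] [ -7.8  18.3  99.3   3.9  47.7 -13.6]
20 [0.568, 0, 0.095] [ -8.6  26.9 110.4  10.4  23.4 -20.9]
20 [0.418, -0.01, 0.095] [-14.9  19.8 130.2  29.7  12.6 -46.4]
20 [0.418, -0.01, 0.2] [-14.9   4.7 121.   10.6  35.7 -26. ]
20 [0.568, 0, 0.2] [ -8.6  16.8 103.7   6.4  40.1 -16.3]
```

View pics/w3.png

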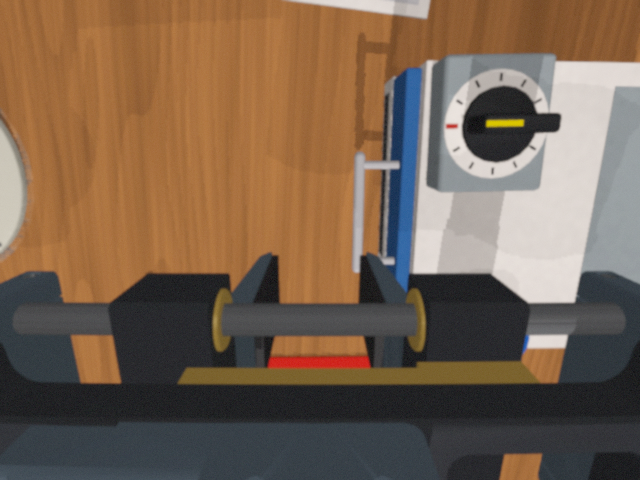

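Run:
```python
import cv2
im=cv2.imread('pics/w3_raw.png')
cv2.imwrite('pics/c5.png',cv2.resize(im[140:290,330:430],None,fx=4,fy=4,interpolation=cv2.INTER_CUBIC))
```

```text
(no output)
```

View pics/c5.png

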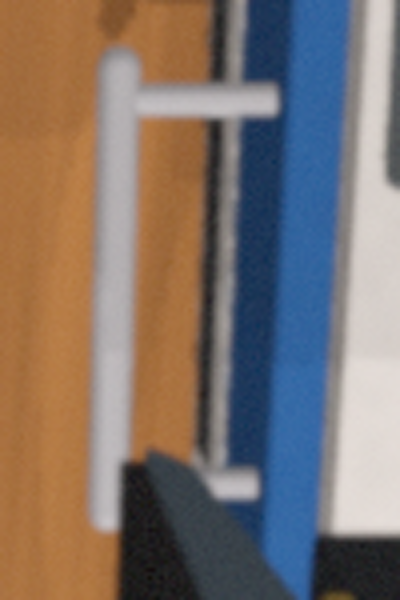

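Run:
```python
from h import *
T=loadT('T3.npy')
c=lambda a:[(330+x/4,140+y/4) for x,y in a]
B=px2w('wrist',c([(119,48),(105,530)]),.102,T);print(B,B.mean(0),np.linalg.norm(B[0]-B[1]))
d=B[0]-B[1];print('yaw',-np.rad2deg(np.arctan2(d[0],d[1])))
E=px2w('wrist',c([(350,120),(322,530)])+[(433,61)],.13,T);print(E);d=E[0]-E[1];print('yaw',-np.rad2deg(np.arctan2(d[0],d[1])))
```

```text
[[ 0.56930986  0.06222083  0.102     ]
 [ 0.57753021 -0.06843508  0.102     ]] [ 0.57342004 -0.00310712  0.102     ] 0.13091424888235728
yaw 3.6000785592380007
[[ 0.62279457  0.04971224  0.13      ]
 [ 0.62958309 -0.05440179  0.13      ]
 [ 0.62409777  0.14612813  0.13      ]]
yaw 3.7305608616195767
```

```bash
cat > st.py <<'E'
from h import *
YAW=3.6
cx=np.array([np.cos(np.deg2rad(YAW)),np.sin(np.deg2rad(YAW)),0]); cy=np.array([-cx[1],cx[0],0])
E
python3 - <<'E'
from st import *
R=Rt(YAW,10); y=R[:,1]
g=np.array([.572,-.003,.102])+.013*y
ctrl.command_gripper(.27)
ctrl.goto(g-.09*y,R)
print(ctrl.move_l(g,vel=.08,contact_N=6),ctrl.current_tool_pos(),ctrl.current_grip_width())
ctrl.command_gripper(0.)
print(ctrl.current_grip_width(),np.round(ctrl.current_contact_force(),1),ctrl.current_tool_pos())
snap('wrist','w4')
E
```

```text
False [ 0.57447633 -0.00290344  0.08966754] 0.2692999474127884
0.11076204879600479 [-0.7  0.1  6. ] [ 0.57453862 -0.00290705  0.08958944]
```

View pics/w4.png

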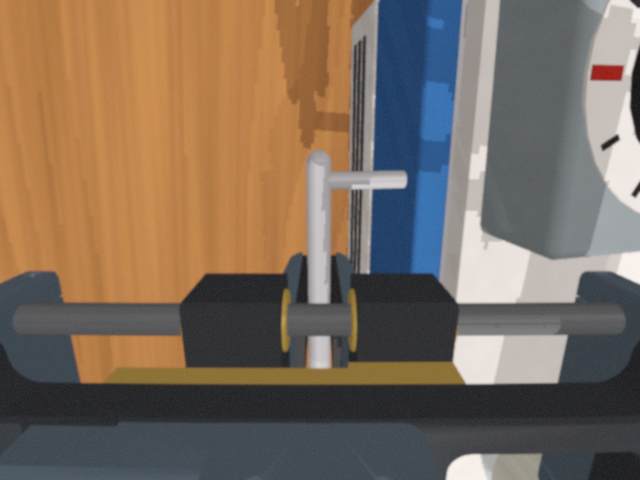

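The fingers hold the bar between columns 287 and 350. The red zero mark is still visible at (606,73). Now I'll pull.

Run:
```python
from st import *
p0=np.array(ctrl.current_tool_pos())
print(ctrl.move_l(p0-.14*cx,vel=.1,contact_N=25),np.round(ctrl.current_contact_force(),1))
p1=np.array(ctrl.current_tool_pos());print((p0-p1)@cx,ctrl.current_grip_width())
print(ctrl.move_l(p0-.160*cx,vel=.04,contact_N=14),np.round(ctrl.current_contact_force(),1))
p1=np.array(ctrl.current_tool_pos());print((p0-p1)@cx,(p0-p1)@cy,ctrl.current_grip_width(),p1)
ctrl.command_gripper(.27)
R=np.array(ctrl.current_eef_rot())
ctrl.move_l(np.array(ctrl.current_tool_pos())-.09*R[:,1],vel=.15)
ctrl.goto([.40,-.01,.36],Rd(YAW)); ctrl.sleep(.2)
saveT('T5.npy');snap('wrist','w5');snap('top','top5');print(ctrl.current_t())
```

```text
False [-1.5 -9.7  2.8]
0.1410099018661979 0.1151688819739911
True [ 2.8  1.2 -0.3]
0.14943671385982452 0.0005888756409394761 0.1117540417233829 [ 0.42544065 -0.01288252  0.08970344]
18.6167
```

View pics/w5.png

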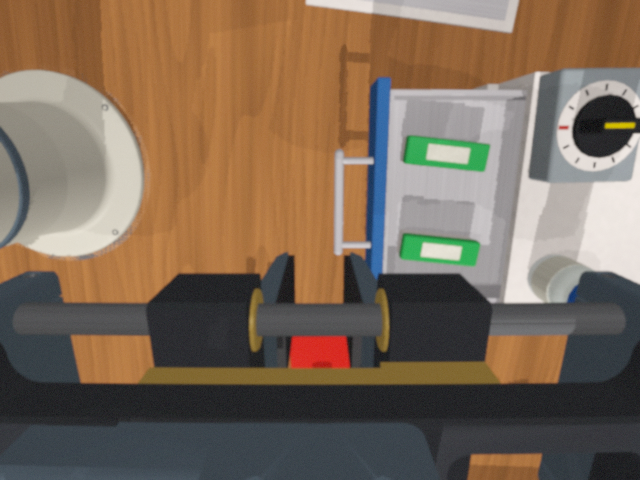

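View pics/top5.png

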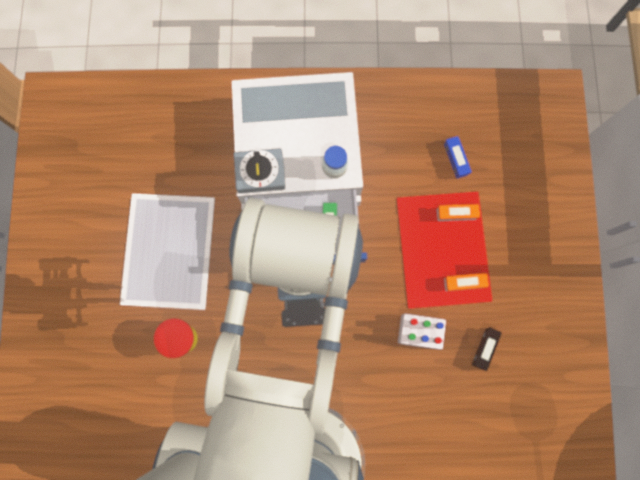

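Both green lids are in view in the open drawer, at about (446,153) and (439,250). I'll enlarge them.

Run:
```python
import cv2
im=cv2.imread('pics/w5_raw.png')
cv2.imwrite('pics/c6.png',cv2.resize(im[60:310,330:540],None,fx=2.4,fy=2.4,interpolation=cv2.INTER_CUBIC)[:600])
cv2.imwrite('pics/c6a.png',cv2.resize(im[120:280,380:540],None,fx=3.7,fy=3.7,interpolation=cv2.INTER_CUBIC))
```

```text
(no output)
```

View pics/c6.png

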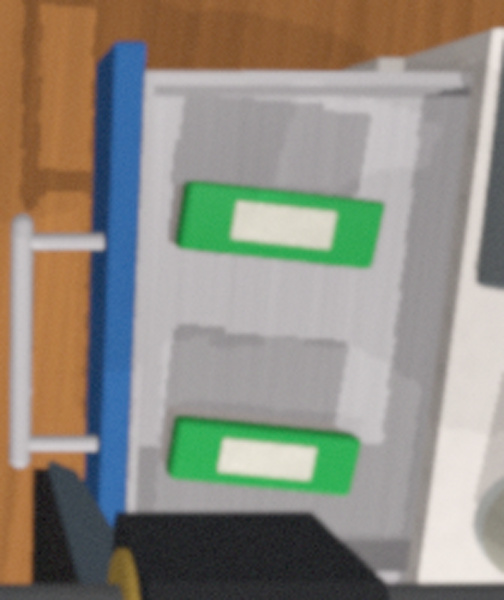

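View pics/c6a.png

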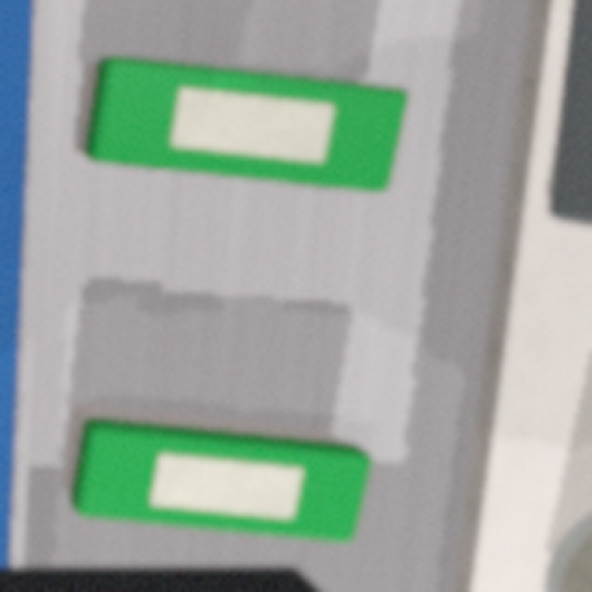

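Run:
```python
from st import *
T=loadT('T5.npy')
c=lambda a:[(380+x/3.7,120+y/3.7) for x,y in a]
for L in ([(177,87),(337,101),(329,164),(171,149)],[(157,454),(304,465),(297,520),(149,506)],[(109,60),(405,90),(386,188),(104,155)],[(92,422),(370,455),(352,540),(86,508)]):
    W=px2w('wrist',c(L),.099,T); d=W[1]+W[2]-W[0]-W[3]
    print(W.mean(0),np.rad2deg(np.arctan2(d[1],d[0])),np.linalg.norm(W[0]-W[1]),np.linalg.norm(W[0]-W[3]))
k=lambda a:[(330+x/2.4,60+y/2.4) for x,y in a]
print('front panel top edges z=.117',px2w('wrist',k([(147,42),(127,510)]),.117,T))
print('outer',px2w('wrist',k([(112,45),(92,480)]),.117,T))
print('bar',px2w('wrist',k([(22,218),(20,465)]),.102,T))
print('cab edge',px2w('wrist',k([(504,30),(420,580)]),.13,T))
print('left wall top',px2w('wrist',k([(150,75),(465,75)]),.108,T))
```

```text
[0.55053067 0.05536485 0.099     ] -1.2080680269335142 0.0521723232437989 0.01951868849937408
[ 0.56019468 -0.06635168  0.099     ] -1.400015291401999 0.05136211003528543 0.018857680700388072
[0.54980759 0.05587623 0.099     ] -2.1779066306533266 0.09642292667600395 0.029771733566564523
[ 0.55951783 -0.06468812  0.099     ] -3.3987051145649816 0.0975439421049252 0.03090239762914471
front panel top edges z=.117 [[ 0.46938936  0.13215907  0.117     ]
 [ 0.48467963 -0.09295668  0.117     ]]
outer [[ 0.45367851  0.12984914  0.117     ]
 [ 0.46490229 -0.0777493   0.117     ]]
bar [[ 0.41964381  0.05046684  0.102     ]
 [ 0.42846077 -0.07683329  0.102     ]]
cab edge [[ 0.62381302  0.14590873  0.13      ]
 [ 0.6377757  -0.11706429  0.13      ]]
left wall top [[0.47397981 0.11950911 0.108     ]
 [0.62193563 0.12981687 0.108     ]]
```

```bash
cat >> st.py <<'E'
def W(): return round(float(ctrl.current_grip_width()),3)
def F(): return np.round(ctrl.current_contact_force(),1)
def pick(x,y,z,a,op=.6,zs=.22):
    R=Rd(a)
    ctrl.command_gripper(op)
    ctrl.goto([x,y,zs],R)
    f=ctrl.move_l([x,y,z+.03],vel=.2); 
    h=ctrl.move_l([x,y,z],vel=.06,contact_N=8)
    print('down hit',h,np.round(ctrl.current_tool_pos(),4),F())
    ctrl.command_gripper(0.)
    print('grip',W(),F())
    ctrl.move_l([x,y,z+.02],vel=.05); ctrl.move_l([x,y,zs],vel=.2)
    print('lifted',W(),F(),ctrl.current_t())
def place(x,y,z,a,zs=.22,op=.6,dz=.004):
    R=Rd(a)
    ctrl.goto([x,y,zs],R); print('over',W())
    ctrl.move_l([x,y,z+.03],vel=.2)
    h=ctrl.move_l([x,y,z-dz],vel=.04,contact_N=5)
    print('place hit',h,np.round(ctrl.current_tool_pos(),4),F(),W())
    ctrl.command_gripper(op)
    ctrl.move_l([x,y,z+.05],vel=.1); ctrl.move_l([x,y,zs],vel=.25); print('t',ctrl.current_t())
E
python3 - <<'E'
from st import *
pick(.551,.0555,.070,88)
snap('side','s6')
E
```

```text
down hit False [0.551  0.0555 0.0699] [ 1.  -0.1 -0.1]
grip 0.373 [-0.3  1.6  4.7]
lifted 0.374 [ 0.2 -1.  -1.2] 23.6833
```

View pics/s6.png

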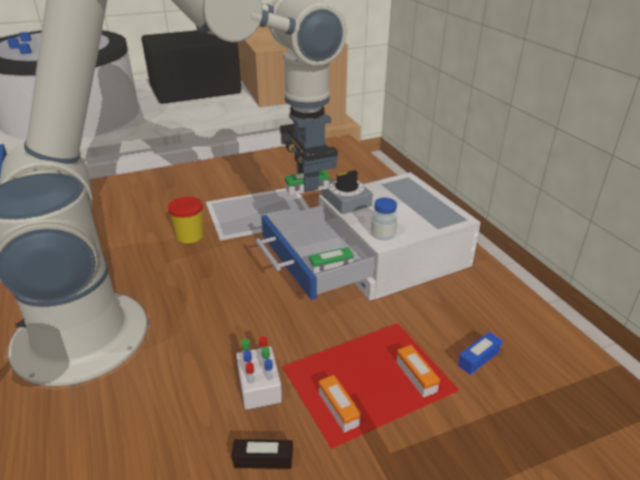

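Run:
```python
from st import *
place(.51,.385,.012,87)
pick(.560,-.0655,.070,88)
print(W())
place(.51,.285,.012,87)
ctrl.goto([.40,.25,.36],Rd(87)); 
snap('side','s7');snap('top','t7')
```

```text
over 0.373
place hit True [0.5097 0.3848 0.0108] [0.4 0.3 2.7] 0.369
t 28.7167
down hit False [ 0.56   -0.0655  0.0699] [-0.2 -0.4  0.2]
grip 0.369 [-1.   0.7  4.1]
lifted 0.372 [-0.3  0.1 -3. ] 33.7917
0.372
over 0.37
place hit True [0.5096 0.2848 0.0107] [0.3 0.5 2.4] 0.373
t 38.85
```

View pics/s7.png

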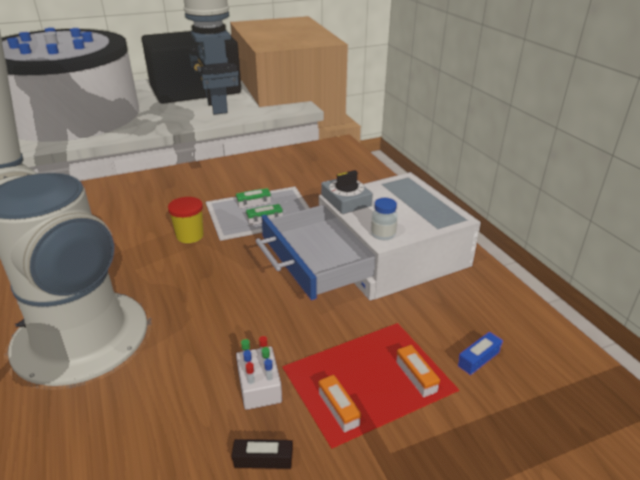

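View pics/t7.png

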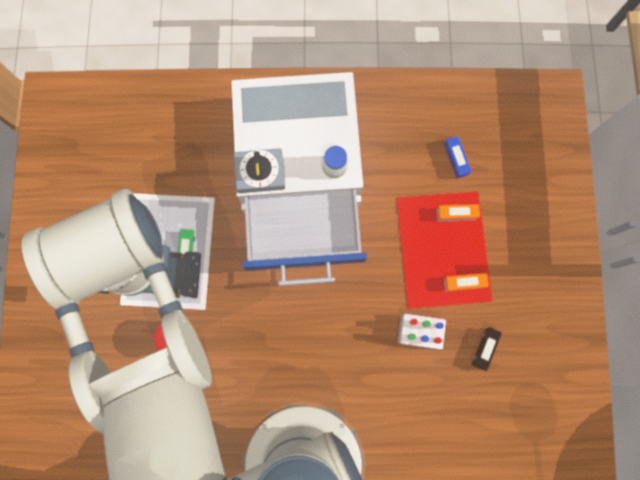

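Both green boxes are on the plate and the drawer is empty. Next I'll look at the red mat from close up.

Run:
```python
from st import *
for a in(0,180,-180,3,-86.4,93.6): 
    print(a,[np.round(ctrl.ik(p,Rd(a))[5],0) if ctrl.ik(p,Rd(a)) is not None else None for p in([.5,-.35,.38],[.42,-.395,.03],[.595,-.384,.03],[.55,.05,.08])])
ctrl.goto([.40,0,.36],Rd(0))
ctrl.goto([.5,-.42,.38],Rd(0)); ctrl.sleep(.2)
saveT('T8.npy');snap('wrist','w8');print(ctrl.current_t())
```

```text
0 [np.float64(-41.0), np.float64(-49.0), np.float64(-38.0), np.float64(-1.0)]
180 [np.float64(139.0), np.float64(131.0), np.float64(142.0), None]
-180 [np.float64(139.0), np.float64(131.0), np.float64(142.0), None]
3 [np.float64(-44.0), np.float64(-52.0), np.float64(-41.0), np.float64(-4.0)]
-86.4 [np.float64(46.0), np.float64(37.0), np.float64(49.0), np.float64(85.0)]
93.6 [np.float64(-134.0), np.float64(-143.0), np.float64(-131.0), np.float64(-95.0)]
42.5333
```

View pics/w8.png

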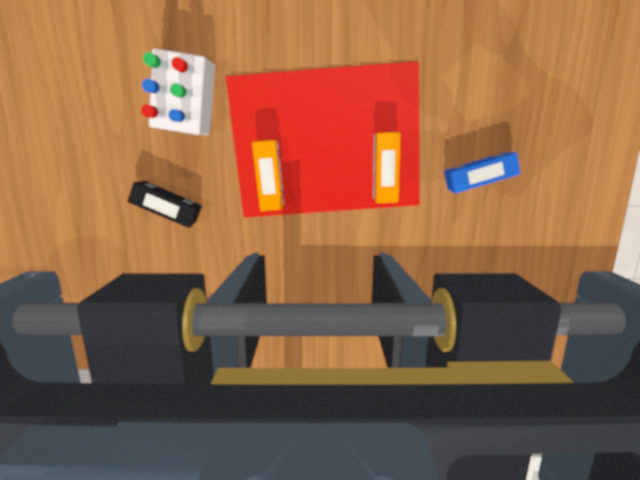

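Run:
```python
import cv2
im=cv2.imread('pics/w8_raw.png')
cv2.imwrite('pics/c8.png',cv2.resize(im[120:230,240:420],None,fx=4.4,fy=4.4,interpolation=cv2.INTER_CUBIC))
```

```text
(no output)
```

View pics/c8.png

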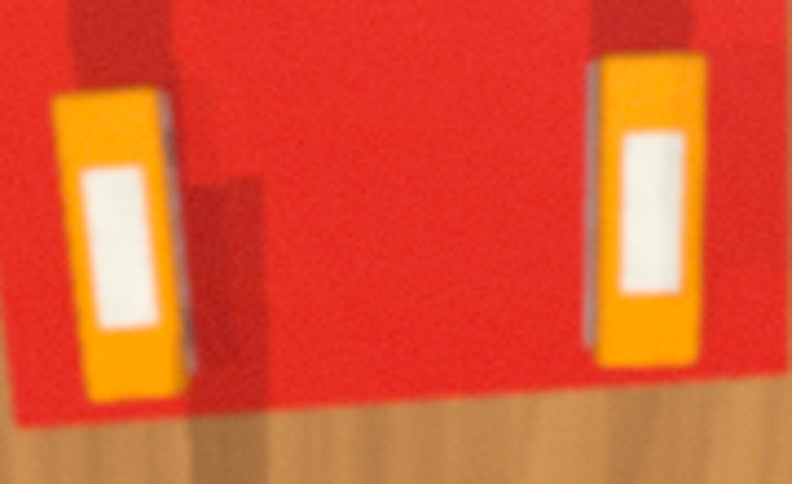

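Run:
```python
from st import *
T=loadT('T8.npy')
c=lambda a:[(240+x/4.4,120+y/4.4) for x,y in a]
for L in ([(53,97),(158,89),(189,392),(88,402)],[(80,170),(144,166),(159,326),(99,330)],[(600,55),(706,55),(697,365),(597,365)],[(622,132),(684,131),(682,294),(619,295)]):
    P=px2w('wrist',c(L),.040,T); d=P[0]+P[1]-P[2]-P[3]
    print(P.mean(0),np.rad2deg(np.arctan2(d[1],d[0])),np.linalg.norm(d)/2)
```

```text
[ 0.42752386 -0.39857283  0.04      ] 94.28269235974808 0.09892935669472595
[ 0.42695809 -0.39870105  0.04      ] 94.13556649496118 0.052076683053846905
[ 0.5995409  -0.38702778  0.04      ] 91.72943784423963 0.09956557955659538
[ 0.60011293 -0.38712796  0.04      ] 91.9802054661016 0.052376448989871344
```

Run:
```python
from st import *
pick(.4272,-.3987,.011,4.2,zs=.28)
place(.550,.0506,.071,93.6,zs=.28)
ctrl.goto([.40,0,.36],Rd(0))
ctrl.goto([.5,-.42,.38],Rd(0)); ctrl.sleep(.2)
saveT('T9.npy');snap('wrist','w9',crop=(220,50,440,230),scale=3.3);snap('side','s9');print(ctrl.current_t())
```

```text
down hit False [ 0.4272 -0.3987  0.0108] [ 0.1 -0.4  0.4]
grip 0.366 [-1.8 -0.6  2.9]
lifted 0.375 [-0.5 -0.4 -2.2] 47.7
over 0.372
place hit True [0.5498 0.0506 0.0698] [ 1.8 -0.3  1.8] 0.368
t 53.125
56.4167
```

View pics/w9.png

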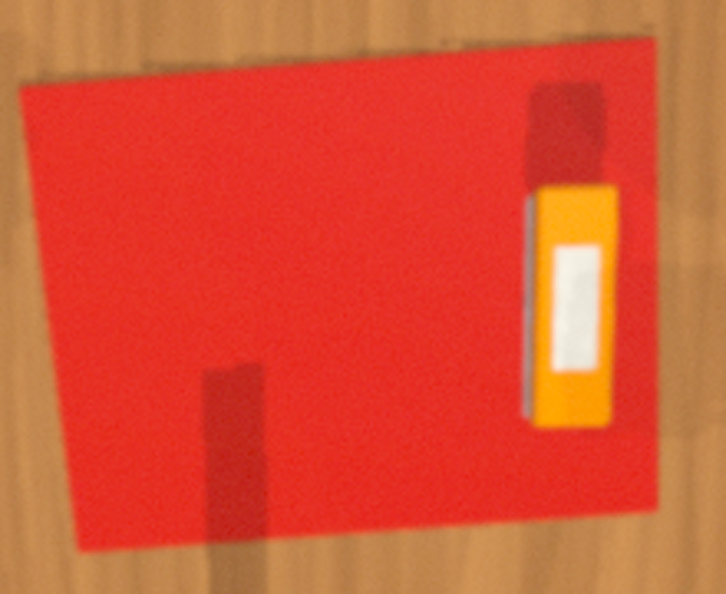

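View pics/s9.png

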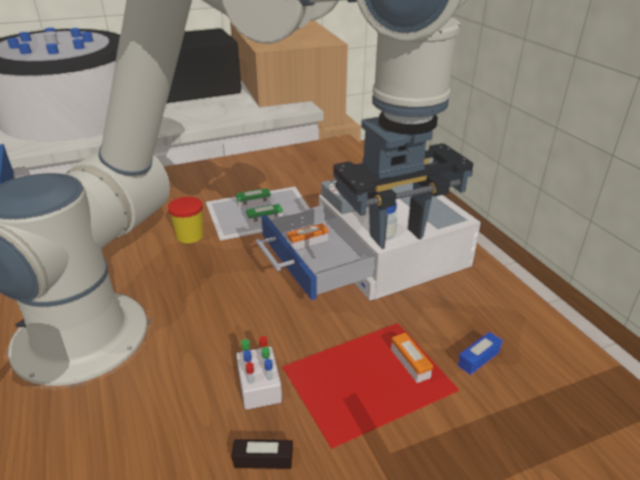

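The second orange box has been knocked aside and now sits at about crop (577,307), so I'll measure it again.

Run:
```python
from st import *
T=loadT('T9.npy')
c=lambda a:[(220+x/3.3,50+y/3.3) for x,y in a]
for L in ([(540,186),(617,186),(610,427),(534,427)],[(553,246),(601,244),(598,371),(552,371)]):
    P=px2w('wrist',c(L),.040,T); d=P[0]+P[1]-P[2]-P[3]
    print(P.mean(0),np.rad2deg(np.arctan2(d[1],d[0])),np.linalg.norm(d)/2)
c=P.mean(0)
x,y=c[:2]
pick(x,y,.011,1.8,zs=.28)
if W()>.33:
    place(.557,-.0592,.071,93.6,zs=.28)
    ctrl.goto([.40,-.01,.36],Rd(YAW)); ctrl.sleep(.2)
    saveT('T10.npy');snap('wrist','w10')
snap('side','s10');print(ctrl.current_t())
```

```text
[ 0.6071086  -0.35251587  0.04      ] 91.48503189412227 0.09984149259450296
[ 0.60741938 -0.35227052  0.04      ] 92.15212184593355 0.05221559110611866
down hit False [ 0.6074 -0.3522  0.0108] [-0.2  0.  -0. ]
grip 0.374 [-0.8  1.4  4.8]
lifted 0.37 [ 0.1  0.6 -1.7] 61.7083
over 0.371
place hit True [ 0.5567 -0.0591  0.0698] [1.1 0.3 2.2] 0.369
t 66.5833
68.3667
```

View pics/w10.png

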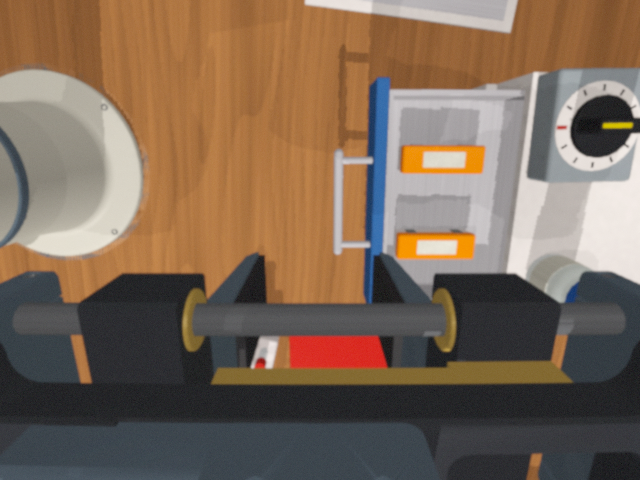

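View pics/s10.png

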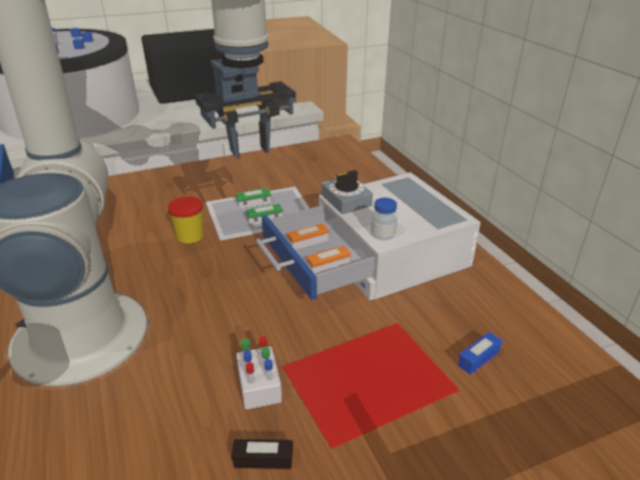

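Both orange boxes lie flat in the drawer, at (443,159) and (435,246), and the red mat is empty. Now I'll close the drawer.

Run:
```python
from st import *
R=Rt(YAW,10); y=R[:,1]
g=np.array([.572,-.003,.102])+.013*y-.149*cx
ctrl.command_gripper(.27)
ctrl.goto(g-.09*y,R)
print(ctrl.move_l(g,vel=.08,contact_N=6),ctrl.current_tool_pos())
ctrl.command_gripper(0.)
p0=np.array(ctrl.current_tool_pos());print(W(),F())
print(ctrl.move_l(p0+.135*cx,vel=.08,contact_N=25),F(),W())
print(ctrl.move_l(p0+.158*cx,vel=.03,contact_N=15),F(),W())
p1=np.array(ctrl.current_tool_pos());print((p1-p0)@cx,p1)
ctrl.sleep(.3);print(F(),np.round(ctrl.current_tool_pos(),4))
ctrl.command_gripper(.27)
ctrl.move_l(np.array(ctrl.current_tool_pos())-.11*R[:,1],vel=.12)
ctrl.goto([.53,0,.30],Rd(3.5)); ctrl.sleep(.2)
saveT('T11.npy');snap('wrist','w11');snap('side','s11');print(ctrl.current_t())
```

```text
False [ 0.42572324 -0.01224495  0.08954827]
0.11 [-1.   0.6  6.2]
False [-0.8  7.   1.8] 0.112
True [-3.3 -0.3  8.9] 0.109
0.14973662084001485 [ 0.57510337 -0.00224443  0.08943233]
[-2.9 -0.1  8.3] [ 0.5751 -0.0022  0.0894]
76.45
```

View pics/w11.png

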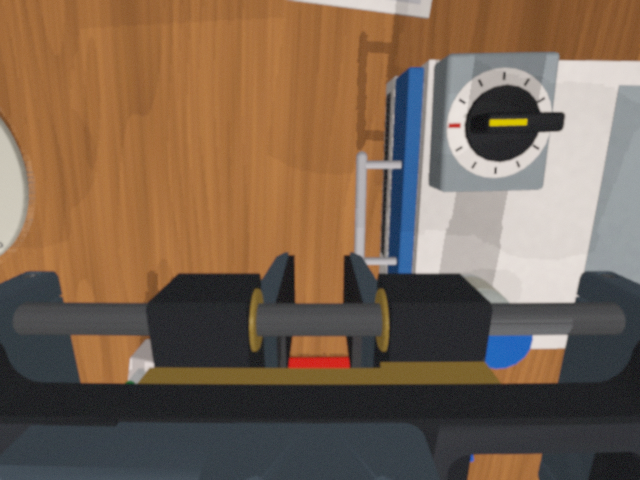

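View pics/s11.png

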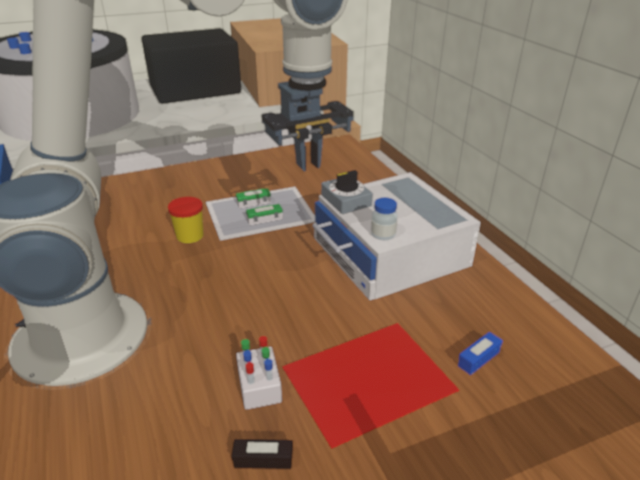

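Run:
```python
from st import *
def ptr(fn,Tf):
    im=cv2.imread(fn).astype(int); b,g,r=im[...,0],im[...,1],im[...,2]
    m=((r-b>90)&(g-b>80)); m[:90]=0;m[160:]=0;m[:,:450]=0;m[:,570:]=0
    v,u=np.nonzero(m); w=px2w('wrist',np.c_[u,v],.21,loadT(Tf))[:,:2]
    vx,vy,x,y=cv2.fitLine(w.astype(np.float32)*1000,cv2.DIST_L2,0,.01,.01).ravel()
    return len(u),np.rad2deg(np.arctan(vy/vx)),x,y
print(ptr('pics/w3_raw.png','T3.npy'),ptr('pics/w11_raw.png','T11.npy'))
print(np.load('T3.npy')[:3],np.load('T11.npy')[:3])
a=cv2.imread('pics/w3_raw.png')[40:290,330:560];b=cv2.imread('pics/w11_raw.png')[40:290,330:560]
cv2.imwrite('pics/cmp.png',cv2.resize(np.hstack([a,b]),None,fx=1.7,fy=1.7,interpolation=cv2.INTER_CUBIC))
```

```text
(269, np.float32(4.6764383), np.float32(658.2875), np.float32(91.68005)) (272, np.float32(4.57939), np.float32(657.80457), np.float32(91.71115))
[5.30837527e-01 3.74355341e-04 2.99947240e-01] [5.29359308e-01 4.58849926e-05 2.98664903e-01]
```

View pics/cmp.png

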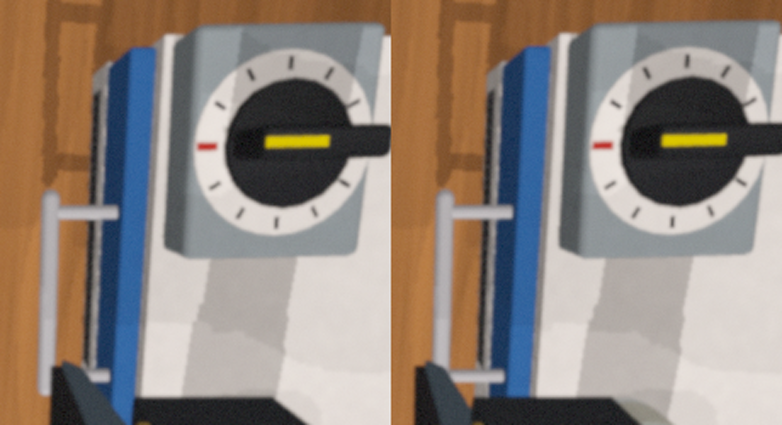

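Run:
```python
from st import *
ctrl.goto([.40,0,.36],Rd(0)); ctrl.sleep(.3)
snap('top','t12'); print(ctrl.current_t(),F())
```

```text
77.425 [ 0.8 -0.7  0.1]
```

View pics/t12.png

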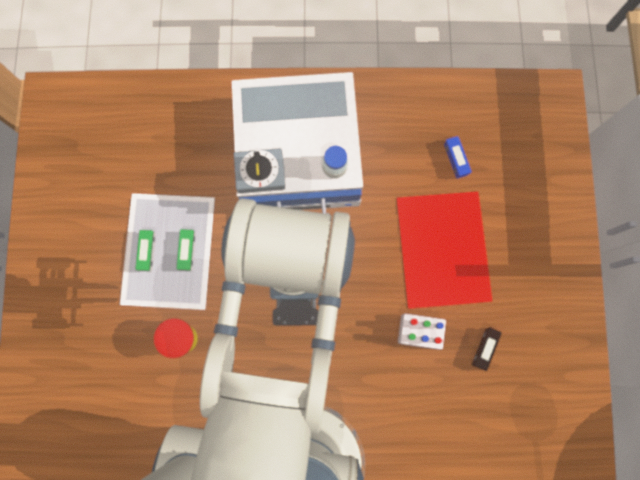

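Both green boxes are on the plate, at (145,250) and (186,250). The mat is empty, the drawer is closed, and the jar, pot, rack and look-alikes haven't moved.

```bash
python3 -c "
from bench import ctrl
ctrl.sign_off()"
```

```text
the job is handed in; nothing more can be done
```

The job is finished and handed in at about 77 s of the 210 s limit.

- **Timer:** I turned the knob back about 138° to zero before touching the drawer. The last check put the pointer within about 0.5° of the red mark, and closing the drawer did not move it.
- **Drawer:** I pulled it 149 mm out until it met its stop, then pushed it home until it met contact again after 150 mm. The closing pictures match those from before it was opened.
- **Boxes:** Both green boxes are on the steel plate. Both orange boxes went into the drawer side by side in one layer. Only two orange boxes were there. One was knocked aside during the run, so I measured it again before picking it up.
- **Left alone:** The jar, waste pot, tube rack and the blue and black look-alikes are where they were.

**Checks that disagreed:**
- The top camera read about 4 mm lower in x than the wrist camera, so I used the wrist camera.
- My first by-eye reading put the pointer 2° off zero. Fitting a line to the yellow pixels put it within 0.2°.

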